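# Put the frosted glass pot away in the pedal caddy

### The arm

A 6-joint arm with a two-finger parallel gripper is mounted at the origin on the work surface. World frame = base frame: x ahead of the robot, y to its left, z up, the work surface at z = 0. Lengths are in mm, angles in rad, forces in N, time in s.
With the tool pointing down it reaches from about 400 to 825 mm from the base axis. Payload 7 kg.
Tool frame: the origin (TCP) lies between the finger pads; the fingertips stand 17 mm ahead of it and the grasp point (between the pads) lies 2 mm behind it; z points along the fingers, x is the direction in which the jaws open and shut, and the axes are right-handed (so a half turn about z gives the same grasp; the last joint's range is limited). The gripper opens to 88 mm and grips with 3 to 60 N. Pads are 19 mm wide; open, the fingers measure 130 mm over their backs; the gripper's body (78 mm by 193 mm) begins 47 mm behind the grasp point.
Start: joints at [-0.962, 0.359, 0.012, 0, -1.224, -0.288], TCP at [212.818, -640.55, 243.561] pointing down, gripper open.
Joint ranges: [-3.07, 3.07], [-1.43, 2.12], [-1.02, 1.25], [-3.03, 1.67], [-3.05, -0], [-3.03, 3.03]. Speed limits (rad/s): [2.39, 2.39, 3.01, 3.14, 3.14, 3.14].

### API

Orientations are given as a unit quaternion [x, y, z, w].
In Python, from cell import * gives the robot as it stands.
- The arm moves only by the tool carry_out, never from a script. Its argument "increments" is a list of rows, each a list of 7 numbers: the opening, from 0 (shut) to 1 (fully open), then the shift along the tool's x, y, z in units of 25 mm (1.0 is 25 mm), then the turn, a rotation vector about the tool's x, y, z in units of 6 degrees (1.0 is 6 degrees). A call has 1 to 5 rows; each row is the pose to reach, as a shift and turn from the pose measured when the call began, along the tool's axes at that moment; what a row does not reach only later rows make up. A row lasts 1/12 s, in which the tool goes at most 41.7 mm and 7.16 degrees, less where a joint would pass 70% of its speed; a pose out of reach is approached as far as the arm can. A call with a gripper value outside its range is refused whole. The fingers move at their own pace and stop on an object; "newtons" is the grip in N (left out, the last holds). Time passes only in rows, so rows that repeat a pose let the fingers close. It gives the time, the measured TCP pose, the force and the opening at its end, in the units of the state.
- state(): the state, without advancing time (a new reading comes with each control period).
- get_image(name): name is "side" or "top" or "wrist"; returns a dict with "image" (480x640x3 uint8, blue, green, red), "range_z" (480x640 float32, mm along the optical axis (not along the pixel's ray), 0 where there is no reading), "camera_matrix" (3x3 intrinsics, pixels), "T" (4x4, takes a point from camera to world coordinates); the wrist camera has in their place "mount" (4x4, takes a point from camera to tool coordinates, whose origin is the TCP and whose axes are the tool frame's). Camera axes: x right, y down, z forward; pixel columns grow to the right and rows downward; lengths in mm; the calibration is good to about 2 mm. A picture is of the moment at which its call begins: read the wrist's pose just before it.
- job_done(): hands the job in, once; it reports no verdict.
Trained networks look in a picture, given as the dict that the camera call returned (one of the last four; its "shot" number tells which), for a name from the list of things; names that differ only in an ending like _2 or _b are one class to them, and where a whole thing is asked for, a point or a joint stands for the part that bears it (a point fixed in the world has none). Each returns a list of dicts, best first, with "score" (0 to 1); they miss things now and then, are a little off and sometimes report something else, mostly with a low value. They report only what shows in the picture. A call takes as long as a camera call. They do not tell look-alikes from the thing itself.
- outline_of(query, picture): "region" (480x640 bool, what is visible of it) and "box" ([left, top, right, bottom] in pixels, round what is visible of it).
The state is a dict: "time_s": time; "qpos": joint angles; "qvel": joint speeds; "joint_efforts": joint torques, N m; "tool_pos": TCP position; "tool_rot": TCP orientation; "ft_force": force on the tool from outside, world axes, zero at the start; "moment": the same for the moment, N m; "grip_width": finger opening in mm.
Only numpy, scipy, OpenCV 4.12 (cv2) and the standard library are available. Lean on these libraries where they do the work, as an engineer would, in place of code of your own. Each camera call takes 0.05 s, during which the arm holds its last target. There are 200 camera calls.

### The job

Press the pedal of the white bath caddy down to its stop so that its wooden lid swings fully open and stays up, then set the frosted glass pot down gently, upright, inside the caddy. Finally push the lid fully shut again, and leave the other things on the ledge where they are.

Things in the scene. Friction and masses are not known exactly. Their poses are not given: they have to be found in the camera images.
- caddy: White square box with a hinged wooden lid, 170 x 170 mm, rim 120 mm above the ledge, walls 6 mm, fixed to the ledge. Origin: centre of its underside. Its -x side is the front, where the pedal sticks out; the lid's hinge runs along its +x side; z is up.
- caddy_floor (a point): Centre of the caddy's inner floor, 15 mm above the ledge, 105 mm below the rim. Inner space 158 x 158 mm.
- pedal (a joint): Chrome spring pedal, a level plate 75 x 65 mm with a black rubber pad, hinged low on the caddy's front wall (axis 50 mm above the ledge), its end 85 mm out from the wall. 0 = at rest (up), 0.36 rad = down on its stop; springs back up when let go. On the way down an arm lifts the lid 4.3 rad per rad of pedal, so only the full stroke opens it fully; the lid then stays up by itself.
- pedal_pad (a point): Point to press: top of the rubber pad, 67 mm out from the caddy's front wall, 55 mm above the ledge at rest, about 31 mm at the stop. Moves with the pedal. Pressing it right down takes about 10 to 14 N.
- lid (a joint): Light wooden lid, 176 x 176 mm, 6 mm thick, hinged 124 mm above the ledge, 88 mm from the caddy's centre on its +x side. 0 = shut (top face 127 mm above the ledge), 1.5 to 1.62 (its limit) = fully open, upright (free edge 300 mm up). It may start up to 0.2 ajar. A stiff hinge (0.08 N m): it stays where it is left and must be pushed all the way shut (about 1 N at the edge).
- lid_edge (a point): Middle of the lid's free edge, at half its thickness, 178.5 mm from the hinge axis. Moves with the lid.
- pot: Frosted pale glass pot with a brass ring, a closed cylinder 64 mm in diameter (cap 65 mm) and 92 mm tall, about 0.28 kg, standing upright, loose. Origin: centre of its underside; z up.
- canister: Aluminium screw-top canister, bystander, 62 mm in diameter, 80 mm tall, loose. Origin: centre of its underside.
- dish: Turquoise ceramic dish, bystander, 110 mm in diameter, 28 mm tall, loose. Origin: centre of its underside.
- file: Wooden foot file, bystander, 198 mm long along its x, 45 mm wide, 12 mm thick, lying flat. Origin near its middle.
- scraper: Stainless tongue scraper, a U of 6 mm wire, bystander, 143 mm long along its x, 62 mm wide, lying flat. Origin near its middle.
There are look-alikes about, which are no part of the job. Leave any green look-alike of the pot alone.

How it is judged (in metres and radians):
On the way, in this order (a step that is already met when the one before it is completed fails the run):
1. the pedal is pressed down to its stop and the lid is fully open (value of joint pedal above 0.33 rad and value of joint lid above 1.4 rad), for 0.2 s.
2. the pot stands upright on the caddy's floor, let go (z of pot in the frame of caddy_floor below 0.008 m and horizontal distance between pot and caddy_floor below 0.075 m and angle between pot's own z axis and vertical below 0.15 rad and contact force between the fingers and pot below 0.1 N and value of joint lid above 0.5 rad), for 0.2 s.
At the end, for the whole second after the job is handed in: The pot stands upright (within 0.15 rad) and at rest on the caddy's inner floor, the lid is shut (below 0.06 rad) and the pedal is back up (below 0.04 rad) (value of joint lid below 0.06 rad and value of joint pedal below 0.04 rad and z of pot in the frame of caddy_floor between -0.008 and 0.008 m and horizontal distance between pot and caddy_floor below 0.075 m and angle between pot's own z axis and vertical below 0.15 rad and linear speed of pot below 0.02 m/s); the robot touches nothing.
It fails at once if the pot is pressed or banged hard against the caddy (over 40 N) (contact force between pot and caddy above 40 N).
It fails at once if the pot is dropped: it falls free of the fingers from more than about 15 mm (linear speed of pot above 0.54 m/s and contact force between the fingers and pot below 0.1 N).
It fails at once if the pot is tipped over (angle between pot's own z axis and vertical above 0.7 rad).
It fails at once if a bystander is moved by more than 30 mm (distance of any of canister, dish, file, scraper from where it was at the start of the episode above 0.03 m).
It also fails if it takes over 72 s, if anything falls off the work surface, if the arm or the gripper's body presses on something with over 40 N, if the wrist force passes 120 N, or if a joint passes its speed limit or range.

## Working session

There is one attempt and no reset: what is moved stays moved. The work goes in short steps, Python scripts to look and compute and a tool call to move; the robot and the scene stay as the last step left them, time stands still between calls to the robot, and variables do not carry over. Pictures are saved under pics/ and viewed, about 8 in all and at most 12, crops included, and the job is handed in when it is done.

Besides the shell and the picture viewer there is one more tool, called after "Emit:" by a JSON object that holds its "api" and its "payload", one argument or row to a line. carry_out: Moves the arm, as the interface text tells. Its arguments: {"type":"object","properties":{"increments":{"type":"array","items":{"type":"array","items":{"type":"number"}}},"newtons":{"type":"number"}},"required":["increments"]}

```bash
mkdir -p pics; ls; cat > h.py <<'E'
from cell import *
import numpy as np, cv2
from scipy.spatial.transform import Rotation as R
def T_tool(s):
    T=np.eye(4);T[:3,:3]=R.from_quat(s["tool_rot"]).as_matrix();T[:3,3]=s["tool_pos"];return T
def look(n):
    s=state();p=get_image(n)
    p["W"]=p["T"] if "T" in p else T_tool(s)@p["mount"]
    return p
def pts(p,mask=None):
    z=p["range_z"];v,u=np.nonzero((z>0)&(mask if mask is not None else True));z=z[v,u];K=p["camera_matrix"]
    c=np.stack([(u-K[0,2])*z/K[0,0],(v-K[1,2])*z/K[1,1],z,np.ones_like(z)])
    return (p["W"]@c)[:3].T
E
python3 - <<'E'
from h import *
a=look("side");b=look("top")
for n,p in(("side",a),("top",b)):
    im=p["image"].copy()
    for q in ["caddy","pedal","lid","pot","canister","dish","file","scraper"]:
        for d in outline_of(q,p)[:3]:
            P=pts(p,d["region"]); 
            print(n,q,round(d["score"],2),d["box"],np.percentile(P,[2,50,98],axis=0).round().tolist() if len(P) else None)
    cv2.imwrite(f"pics/{n}0.png",im)
print(state()["tool_rot"],a["W"][:3,3],b["W"][:3,3])
E
```

```text
pics
side caddy 0.89 [251.1, 295.8, 368.4, 435.0] [[491.0, -263.0, 6.0], [574.0, -198.0, 127.0], [659.0, -20.0, 131.0]]
side pedal 0.74 [290.4, 299.3, 325.7, 309.9] [[541.0, -31.0, 49.0], [570.0, -17.0, 54.0], [602.0, 0.0, 57.0]]
side lid 0.79 [251.8, 305.9, 365.1, 413.4] [[490.0, -253.0, 125.0], [574.0, -179.0, 128.0], [658.0, -86.0, 131.0]]
side pot 0.91 [306.4, 231.3, 336.4, 281.4] [[575.0, 78.0, 5.0], [604.0, 90.0, 80.0], [634.0, 136.0, 93.0]]
side pot 0.84 [339.4, 182.4, 364.7, 226.1] [[656.0, 248.0, 8.0], [683.0, 259.0, 74.0], [713.0, 306.0, 93.0]]
side pot 0.69 [302.5, 201.1, 327.7, 243.1] [[562.0, 178.0, -0.0], [591.0, 193.0, 88.0], [625.0, 267.0, 93.0]]
side canister 0.72 [270.6, 162.8, 292.3, 198.9] [[483.0, 352.0, 2.0], [512.0, 363.0, 62.0], [539.0, 408.0, 81.0]]
side canister 0.66 [387.5, 229.6, 406.8, 298.2] [[757.0, 27.0, -1.0], [776.0, 133.0, 11.0], [806.0, 214.0, 14.0]]
side canister 0.6 [398.1, 322.2, 430.9, 390.4] [[753.0, -176.0, -0.0], [785.0, -104.0, 5.0], [814.0, -41.0, 8.0]]
side dish 0.81 [224.3, 222.7, 271.3, 259.5] [[384.0, 134.0, 2.0], [430.0, 194.0, 14.0],
[... 918 characters left out ...]
ter 0.66 [105.0, 279.4, 152.1, 319.0] [[481.0, 355.0, 2.0], [510.0, 376.0, 79.0], [538.0, 413.0, 83.0]]
top dish 0.73 [211.4, 312.5, 274.8, 373.8] [[383.0, 135.0, 0.0], [431.0, 186.0, 14.0], [482.0, 234.0, 29.0]]
top file 0.78 [225.5, 135.6, 334.3, 167.9] [[758.0, 33.0, 6.0], [777.0, 144.0, 11.0], [805.0, 219.0, 15.0]]
top scraper 0.6 [369.7, 134.6, 446.9, 167.2] [[756.0, -171.0, -2.0], [767.0, -80.0, 4.0], [813.0, -39.0, 8.0]]
top scraper 0.41 [400.7, 208.0, 514.9, 320.7] [[489.0, -250.0, 124.0], [572.0, -166.0, 128.0], [657.0, -82.0, 131.0]]
[ 5.85082360e-01  8.10973879e-01 -9.93641107e-06  1.79183247e-05] [ 589.05852583 -519.53088133  798.12657237] [523.21120956  52.12161362 997.267361  ]
```

```bash
python3 - <<'E'
import cv2,numpy as np
a=cv2.imread("pics/side0.png")[140:450,200:460];b=cv2.imread("pics/top0.png")[120:390,80:540]
a=cv2.resize(a,(300,358));b=cv2.resize(b,(500,293))
c=np.zeros((360,800,3),np.uint8);c[:358,:300]=a;c[:293,300:]=b
cv2.imwrite("pics/c0.png",c)
E
```

```text
(no output)
```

View pics/c0.png

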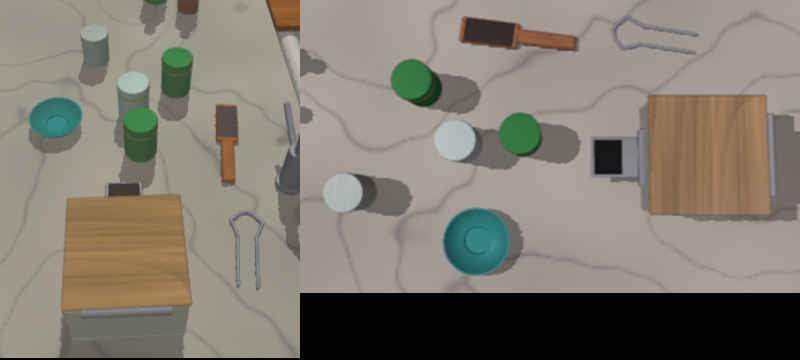

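```bash
cat >> h.py <<'E'
def inc(target,x_dir=(-1,0,0)):
    """shift (25 mm) and turn (6 deg) in tool axes to a tool-down pose at target with tool x along x_dir"""
    s=state();T=T_tool(s);x=np.array(x_dir,float);x/=np.linalg.norm(x);z=np.array([0,0,-1.])
    G=np.stack([x,np.cross(z,x),z],1)
    d=T[:3,:3].T@(np.array(target)-T[:3,3])/25;w=R.from_matrix(T[:3,:3].T@G).as_rotvec(degrees=True)/6
    print("t",round(s["time_s"],2),"pos",np.round(s["tool_pos"],1),"F",np.round(s["ft_force"],1),"w",round(s["grip_width"],1),"->",d.round(2),w.round(2))
E
python3 - <<'E'
from h import *
p=look("top")
for q in("lid","pedal"):
    P=pts(p,outline_of(q,p)[0]["region"]);P=P[(P[:,2]>120) if q=="lid" else (P[:,2]>45)]
    print(q,cv2.minAreaRect(P[:,:2].astype(np.float32)),np.median(P,axis=0))
for d in outline_of("pot",p):
    P=pts(p,d["region"]);P=P[P[:,2]>85];print(d["score"],cv2.minEnclosingCircle(P[:,:2].astype(np.float32)),p["image"][d["region"]].mean(0))
inc((571,-14,230))
E
```

```text
lid ((573.3202514648438, -166.7395477294922), (173.72364807128906, 176.7018585205078), 0.7718472480773926) [ 572.22160073 -165.86036934  127.55182735]
pedal ((571.47802734375, -37.2913932800293), (64.41829681396484, 75.69132232666016), 0.7368640899658203) [570.64410314 -35.93619525  52.75300606]
0.97 ((592.8673095703125, 211.730712890625), 32.29625701904297) [166.98243045 168.12298682 159.46339678]
0.71 ((685.7612915039062, 282.5000915527344), 32.63694763183594) [ 58.5365223  101.43180349  49.78539108]
0.71 ((604.02685546875, 111.99746704101562), 32.06744384765625) [ 63.51219512 112.19268293  52.09674797]
t 1.1 pos [ 212.8 -640.5  243.6] F [-0.5  0.7 -0.3] w 87.7 -> [19.27 21.5   0.54] [ -0.    -0.   -11.94]
```

Emit:
{"api": "carry_out", "payload": {
  "increments": [
    [0,1.6,1.8,0,0,0,-1],
    [0,3.2,3.6,0,0,0,-2],
    [0,4.8,5.4,0,0,0,-3],
    [0,6.4,7.2,0,0,0,-4],
    [0,8,9,0,0,0,-5]
  ],
  "newtons": 20
}}

```text
time_s: 1.52
tool_pos: [317.4, -458.5, 243.6]
tool_rot: [0.353, 0.936, -0.0, 0.0]
ft_force: [2.5, -0.1, 0.2]
grip_width: 59.6
```

```bash
python3 -c "
from h import *
inc((572,-14,200))"
```

```text
t 1.52 pos [ 317.4 -458.5  243.6] F [ 2.5 -0.1  0.2] w 59.6 -> [ 4.1  20.08  1.74] [-0.    0.   -6.89]
```

Emit:
{"api": "carry_out", "payload": {
  "increments": [
    [0,4.1,20,0,0,0,-6.9],
    [0,4.1,20,0,0,0,-6.9],
    [0,4.1,20,0,0,0,-6.9],
    [0,4.1,20,0,0,0,-6.9],
    [0,4.1,20,0,0,0,-6.9]
  ]
}}

```text
time_s: 1.93
tool_pos: [420.9, -277.3, 244.1]
tool_rot: [0.048, 0.999, -0.0, 0.001]
ft_force: [0.9, -0.1, -0.1]
grip_width: 26.5
```

```bash
python3 -c "
from h import *
inc((572,-14,200))"
```

```text
t 1.93 pos [ 420.9 -277.3  244.1] F [ 0.9 -0.1 -0.1] w 26.5 -> [-5.02 11.06  1.76] [-0.    0.01 -0.91]
```

Emit:
{"api": "carry_out", "payload": {
  "increments": [
    [0,-5,11,0,0,0,-0.9],
    [0,-5,11,0,0,0,-0.9],
    [0,-5,11,0,0,0,-0.9],
    [0,-5,11,0,0,0,-0.9],
    [0,-5,11,0,0,0,-0.9]
  ]
}}

```text
time_s: 2.35
tool_pos: [524.5, -96.3, 244.4]
tool_rot: [0.0, 1.0, -0.0, 0.001]
ft_force: [1.2, -0.7, 0.3]
grip_width: 0.4
```

```bash
python3 -c "
from h import *
inc((572,-14,85))"
```

```text
t 2.35 pos [524.5 -96.3 244.4] F [ 1.2 -0.7  0.3] w 0.4 -> [-1.88  3.29  6.38] [-0.    0.02 -0.01]
```

Emit:
{"api": "carry_out", "payload": {
  "increments": [
    [0,-1.9,3.3,0,0,0,0],
    [0,-1.9,3.3,0,0,0,0],
    [0,-1.9,3.3,1.5,0,0,0],
    [0,-1.9,3.3,3,0,0,0],
    [0,-1.9,3.3,4.5,0,0,0]
  ]
}}

```text
time_s: 2.77
tool_pos: [573.1, -12.3, 131.2]
tool_rot: [-0.001, 1.0, 0.0, 0.002]
ft_force: [-0.3, -0.1, -1.3]
grip_width: 0.8
```

```bash
python3 -c "
from h import *
inc((572,-14,85))"
```

```text
t 2.77 pos [573.1 -12.3 131.2] F [-0.3 -0.1 -1.3] w 0.8 -> [ 0.05 -0.07  1.85] [0.   0.04 0.02]
```

Emit:
{"api": "carry_out", "payload": {
  "increments": [
    [0,0,-0.1,1.2,0,0,0],
    [0,0,-0.1,2.2,0,0,0],
    [0,0,-0.1,2.4,0,0,0],
    [0,0,-0.1,2.6,0,0,0],
    [0,0,-0.1,2.8,0,0,0]
  ]
}}

```text
time_s: 3.18
tool_pos: [573.0, -14.8, 62.4]
tool_rot: [-0.001, 1.0, -0.0, 0.002]
ft_force: [-9.8, 1.2, 20.4]
grip_width: 0.4
```

Emit:
{"api": "carry_out", "payload": {
  "increments": [
    [0,0,0,0.15,0,0,0],
    [0,0,0,0.3,0,0,0],
    [0,0,0,0.45,0,0,0],
    [0,0,0,0.6,0,0,0],
    [0,0,0,0.65,0,0,0]
  ]
}}

```text
time_s: 3.6
tool_pos: [573.5, -15.7, 48.3]
tool_rot: [-0.001, 1.0, -0.001, 0.002]
ft_force: [-6.3, -4.3, 21.4]
grip_width: 0.4
```

```bash
python3 - <<'E'
from h import *
inc((572,-14,48))
p=look("side");d=outline_of("lid",p)
for e in d[:2]:
    P=pts(p,e["region"]);print(e["score"],np.percentile(P,[2,50,98],axis=0).round())
cv2.imwrite("pics/s1.png",p["image"][140:460,180:500])
inc((572,-14,48))
E
```

```text
t 3.6 pos [573.5 -15.7  48.3] F [-6.3 -4.3 21.4] w 0.4 -> [0.06 0.07 0.01] [-0.02  0.04  0.03]
0.74 [[ 493. -262.  135.]
 [ 575. -260.  234.]
 [ 658. -256.  302.]]
t 3.7 pos [573.5 -15.7  48.5] F [-4.9 -3.8 15.6] w 0.7 -> [0.06 0.07 0.02] [-0.02  0.04  0.03]
```

View pics/s1.png

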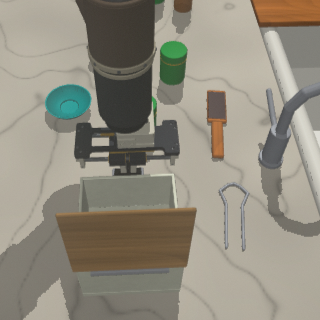

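The lid stands upright (brown face at rows 210–270) and the gripper is on the pedal. I'll press slightly harder and hold, to be sure it is on the stop.

Emit:
{"api": "carry_out", "payload": {
  "increments": [
    [0,0,0,0.1,0,0,0],
    [0,0,0,0.2,0,0,0],
    [0,0,0,0.2,0,0,0],
    [0,0,0,0.2,0,0,0],
    [0,0,0,0.2,0,0,0]
  ]
}}

```text
time_s: 4.12
tool_pos: [573.7, -16.1, 47.4]
tool_rot: [-0.002, 1.0, -0.001, 0.003]
ft_force: [-12.9, -0.1, 32.2]
grip_width: 0.5
```

Emit:
{"api": "carry_out", "payload": {
  "increments": [
    [0,0,0,-0.8,0,0,0],
    [0,0,0,-2,0,0,0],
    [0,0,0,-3.5,0,0,0],
    [1,0,0,-5,0,0,0],
    [1,0,0,-6.4,0,0,0]
  ]
}}

```text
time_s: 4.53
tool_pos: [572.8, -15.9, 210.4]
tool_rot: [-0.002, 1.0, -0.001, 0.003]
ft_force: [1.0, 0.1, 0.0]
grip_width: 8.7
```

```bash
python3 -c "
from h import *
inc((592,211,200))"
```

```text
t 4.53 pos [572.8 -15.9 210.4] F [1.  0.1 0. ] w 8.7 -> [-0.8   9.07  0.4 ] [-0.02  0.06  0.04]
```

Emit:
{"api": "carry_out", "payload": {
  "increments": [
    [1,-0.8,9.1,0,0,0.05,0.05],
    [1,-0.8,9.1,0,0,0.05,0.05],
    [1,-0.8,9.1,0,0,0.05,0.05],
    [1,-0.8,9.1,0,0,0.05,0.05],
    [1,-0.8,9.1,0,0,0.05,0.05]
  ]
}}

```text
time_s: 4.95
tool_pos: [590.2, 193.6, 211.1]
tool_rot: [0.001, 1.0, -0.001, 0.001]
ft_force: [0.7, -0.4, 0.9]
grip_width: 41.7
```

```bash
python3 - <<'E'
from h import *
p=look("wrist")
for d in outline_of("pot",p):
    P=pts(p,d["region"]);P=P[(P[:,2]>85)&(P[:,2]<105)]
    if len(P)>20: print(d["score"],d["box"],cv2.minEnclosingCircle(P[:,:2].astype(np.float32)),np.median(P[:,2]),p["image"][d["region"]].mean(0))
p=look("side");e=outline_of("lid",p)[0]
print(np.percentile(pts(p,e["region"]),[2,50,98],axis=0).round())
inc((592,211,77))
E
```

```text
0.84 [244.5, 49.8, 354.5, 165.8] ((606.313232421875, 112.11199951171875), 32.36032485961914) 91.22166602398605 [ 57.98858803 111.26963378  42.24815852]
0.61 [269.7, 196.0, 363.3, 311.3] ((594.470458984375, 211.25408935546875), 32.2865104675293) 91.33274114254596 [176.10393126 179.98234463 165.36264124]Traceback (most recent call last):
  File "<stdin>", line 6, in <module>
IndexError: list index out of range
```

Emit:
{"api": "carry_out", "payload": {
  "increments": [
    [1,-0.13,0.71,0,0,0,0],
    [1,-0.13,0.71,0,0,0,0],
    [1,-0.13,0.71,0.8,0,0,0],
    [1,-0.13,0.71,1.6,0,0,0],
    [1,-0.13,0.71,2.4,0,0,0]
  ]
}}

```text
time_s: 5.57
tool_pos: [593.6, 209.9, 150.1]
tool_rot: [0.0, 1.0, -0.001, 0.001]
ft_force: [-0.3, 0.6, 0.1]
grip_width: 86.0
```

```bash
python3 - <<'E'
from h import *
inc((593.5,211.4,72))
E
```

```text
t 5.57 pos [593.6 209.9 150.1] F [-0.3  0.6  0.1] w 86.0 -> [0.01 0.07 3.12] [-0.01  0.02 -0.  ]
```

Emit:
{"api": "carry_out", "payload": {
  "increments": [
    [1,0,0.07,0.8,0,0,0],
    [1,0,0.07,1.6,0,0,0],
    [1,0,0.07,2.4,0,0,0],
    [1,0,0.07,3,0,0,0],
    [1,0,0.07,3.1,0,0,0]
  ]
}}

```text
time_s: 5.98
tool_pos: [592.4, 209.4, 69.9]
tool_rot: [0.001, 1.0, -0.002, -0.001]
ft_force: [-0.3, 0.2, -0.2]
grip_width: 87.8
```

Emit:
{"api": "carry_out", "payload": {
  "increments": [
    [0.5,0,0,0,0,0,0],
    [0.5,0,0,0,0,0,0],
    [0.5,0,0,0,0,0,0],
    [0.5,0,0,0,0,0,0],
    [0.5,0,0,0,0,0,0]
  ],
  "newtons": 20
}}

```text
time_s: 6.4
tool_pos: [593.2, 209.7, 71.2]
tool_rot: [0.001, 1.0, -0.001, 0.0]
ft_force: [0.6, -0.5, 3.6]
grip_width: 64.8
```

```bash
python3 - <<'E'
from h import *
inc((593.5,211.4,72))
E
```

```text
t 6.4 pos [593.2 209.7  71.2] F [ 0.6 -0.5  3.6] w 64.8 -> [-0.01  0.07 -0.03] [-0.03  0.01 -0.02]
```

Emit:
{"api": "carry_out", "payload": {
  "increments": [
    [0.3,0,0,0,0,0,0],
    [0.3,0,0,-0.3,0,0,0],
    [0.3,0,0,-0.9,0,0,0],
    [0.3,0,0,-1.8,0,0,0],
    [0.3,0,0,-2.8,0,0,0]
  ],
  "newtons": 20
}}

```text
time_s: 6.82
tool_pos: [592.1, 209.5, 141.2]
tool_rot: [0.001, 1.0, -0.002, -0.001]
ft_force: [0.5, 0.4, -2.4]
grip_width: 64.7
```

Emit:
{"api": "carry_out", "payload": {
  "increments": [
    [0.3,0,0,-1,0,0,0],
    [0.3,0,0,-2,0,0,0],
    [0.3,0,0,-3,0,0,0],
    [0.3,0,0,-3.6,0,0,0],
    [0.3,0,0,-3.6,0,0,0]
  ]
}}

```text
time_s: 7.23
tool_pos: [593.7, 210.6, 235.9]
tool_rot: [0.001, 1.0, -0.001, 0.002]
ft_force: [1.5, 0.3, -2.4]
grip_width: 64.5
```

```bash
python3 - <<'E'
from h import *
inc((573,-165,232))
p=look("side")
for e in outline_of("lid",p)[:1]:print(np.percentile(pts(p,e["region"]),[2,50,98],axis=0).round())
for e in outline_of("pot",p):
    P=pts(p,e["region"]);print(e["score"],e["box"],np.percentile(P,[2,50,98],axis=0).round().tolist())
cv2.imwrite("pics/s2.png",p["image"][100:460,180:500])
E
```

```text
t 7.23 pos [593.7 210.6 235.9] F [ 1.5  0.3 -2.4] w 64.5 -> [  0.81 -15.03   0.17] [-0.01  0.04 -0.01]
[[ 493. -271.  136.]
 [ 576. -267.  236.]
 [ 658. -261.  302.]]
0.94 [342.5, 182.7, 366.5, 225.0] [[657.0, 249.0, 8.0], [685.0, 259.0, 72.0], [714.0, 305.0, 93.0]]
0.77 [296.6, 143.9, 330.3, 197.7] [[564.0, 179.0, 169.0], [594.0, 188.0, 234.0], [623.0, 229.0, 257.0]]
0.62 [305.6, 231.2, 339.1, 282.5] [[575.0, 78.0, 3.0], [605.0, 90.0, 79.0], [634.0, 135.0, 93.0]]
```

View pics/s2.png

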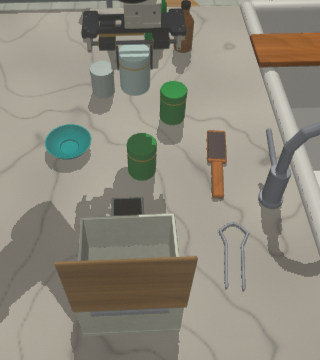

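The pot is held upright (crop ~135,70), the lid is up and the pedal is back. Next I carry it over the caddy.

Emit:
{"api": "carry_out", "payload": {
  "increments": [
    [0.3,0.1,-0.7,0,0,0,0],
    [0.3,0.2,-2,0,0,0,0],
    [0.3,0.3,-3.5,0,0,0,0],
    [0.3,0.4,-5,0,0,0,0],
    [0.3,0.5,-6.5,0,0,0,0]
  ]
}}

```text
time_s: 7.8
tool_pos: [577.2, 45.3, 229.3]
tool_rot: [0.001, 1.0, -0.003, -0.003]
ft_force: [0.2, -0.4, -3.2]
grip_width: 64.7
```

Emit:
{"api": "carry_out", "payload": {
  "increments": [
    [0.3,0.1,-1.5,0,0,0,0],
    [0.3,0.1,-3,0,0,0,0],
    [0.3,0.2,-4.5,0,0,0,0],
    [0.3,0.3,-6,0,0,0,0],
    [0.3,0.3,-7,0,0,0,0]
  ]
}}

```text
time_s: 8.22
tool_pos: [567.4, -132.7, 228.7]
tool_rot: [0.001, 1.0, -0.003, -0.005]
ft_force: [-0.4, 0.8, -1.6]
grip_width: 64.5
```

```bash
python3 - <<'E'
from h import *
inc((573,-165,232))
E
```

```text
t 8.22 pos [ 567.4 -132.7  228.7] F [-0.4  0.8 -1.6] w 64.5 -> [-0.23 -1.29 -0.13] [-0.05 -0.09 -0.03]
```

Emit:
{"api": "carry_out", "payload": {
  "increments": [
    [0.3,-0.2,-0.8,0,0,-0.1,0],
    [0.3,-0.2,-1.25,0,0,-0.1,0],
    [0.3,-0.2,-1.25,0.4,0,-0.1,0],
    [0.3,-0.2,-1.25,1.0,0,-0.1,0],
    [0.3,-0.2,-1.25,1.2,0,-0.1,0]
  ]
}}

```text
time_s: 8.63
tool_pos: [570.1, -163.6, 195.5]
tool_rot: [0.002, 1.0, -0.002, -0.002]
ft_force: [-1.0, -0.0, -3.6]
grip_width: 64.4
```

```bash
python3 - <<'E'
from h import *
inc((573,-165,86))
p=look("top")
P=pts(p);m=(P[:,2]>95)&(P[:,2]<123)&(abs(P[:,0]-573)<100)&(P[:,1]<-60)&(P[:,1]>-265)
print(np.percentile(P[m],[1,99],axis=0))
cv2.imwrite("pics/t3.png",cv2.resize(p["image"][180:340,320:540],None,fx=2,fy=2))
E
```

```text
t 8.63 pos [ 570.1 -163.6  195.5] F [-1.  -0.  -3.6] w 64.4 -> [-0.13 -0.04  4.38] [-0.04 -0.04 -0.04]
[[ 488.52597492 -254.16851686  113.92539287]
 [ 519.03479782 -104.46724329  121.7923375 ]]
```

View pics/t3.png

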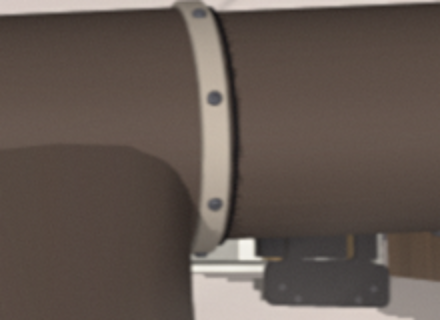

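The top view is blocked by the arm (only the gripper's end shows at the bottom), so I rely on the measured pose, which has over 20 mm of clearance.

Emit:
{"api": "carry_out", "payload": {
  "increments": [
    [0.3,-0.12,0,0.8,0,0,0],
    [0.3,-0.12,0,1.7,0,0,0],
    [0.3,-0.12,0,2.6,0,0,0],
    [0.3,-0.12,0,3.3,0,0,0],
    [0.3,-0.12,0,3.8,0,0,0]
  ]
}}

```text
time_s: 9.1
tool_pos: [571.6, -162.9, 98.3]
tool_rot: [0.001, 1.0, -0.002, -0.004]
ft_force: [-1.0, 0.4, -2.5]
grip_width: 64.1
```

```bash
python3 - <<'E'
from h import *
inc((573,-165,86))
E
```

```text
t 9.1 pos [ 571.6 -162.9   98.3] F [-1.   0.4 -2.5] w 64.1 -> [-0.06 -0.08  0.49] [-0.04 -0.07 -0.02]
```

Emit:
{"api": "carry_out", "payload": {
  "increments": [
    [0.3,0,0,0.15,0,0,0],
    [0.3,0,0,0.3,0,0,0],
    [0.3,0,0,0.4,0,0,0],
    [0.3,0,0,0.46,0,0,0],
    [0.3,0,0,0.46,0,0,0]
  ]
}}

```text
time_s: 9.52
tool_pos: [571.9, -162.8, 87.3]
tool_rot: [0.001, 1.0, -0.002, -0.003]
ft_force: [-0.4, -0.1, -2.4]
grip_width: 64.4
```

Emit:
{"api": "carry_out", "payload": {
  "increments": [
    [0.3,0,0,0.04,0,0,0],
    [0.3,0,0,0.08,0,0,0],
    [0.3,0,0,0.08,0,0,0]
  ]
}}

```text
time_s: 9.77
tool_pos: [572.5, -163.0, 86.3]
tool_rot: [0.001, 1.0, -0.002, -0.002]
ft_force: [-0.1, 0.1, 1.8]
grip_width: 64.4
```

Contact with the floor (force went from −2.4 to +1.8 N). Releasing.

Emit:
{"api": "carry_out", "payload": {
  "increments": [
    [0.85,0,0,0,0,0,0],
    [0.85,0,0,0,0,0,0],
    [0.85,0,0,0,0,0,0],
    [0.85,0,0,0,0,0,0],
    [0.85,0,0,0,0,0,0]
  ]
}}

```text
time_s: 10.18
tool_pos: [572.5, -163.0, 86.3]
tool_rot: [0.001, 1.0, -0.002, -0.002]
ft_force: [0.1, -0.3, -0.7]
grip_width: 74.4
```

Emit:
{"api": "carry_out", "payload": {
  "increments": [
    [0.85,0,0,-0.4,0,0,0],
    [0.85,0,0,-1.2,0,0,0],
    [0.85,0,0,-2.4,0,0,0],
    [0.85,0,0,-3.8,0,0,0],
    [0.85,0,0,-5.2,0,0,0]
  ]
}}

```text
time_s: 10.6
tool_pos: [572.7, -162.5, 218.2]
tool_rot: [0.001, 1.0, -0.003, -0.003]
ft_force: [1.3, 0.4, -0.4]
grip_width: 74.4
```

```bash
python3 - <<'E'
from h import *
inc((573,-165,350))
p=look("wrist")
for d in outline_of("pot",p):
    P=pts(p,d["region"]);P=P[P[:,2]>90];print(d["score"],d["box"],cv2.minEnclosingCircle(P[:,:2].astype(np.float32)) if len(P) else 0,np.percentile(P[:,2],[5,50,95]) if len(P) else 0)
cv2.imwrite("pics/w4.png",p["image"])
E
```

```text
t 10.6 pos [ 572.7 -162.5  218.2] F [ 1.3  0.4 -0.4] w 74.4 -> [ 0.02 -0.13 -5.27] [-0.05 -0.05 -0.01]
0.94 [273.6, 175.4, 372.6, 295.9] ((573.6747436523438, -161.32644653320312), 32.38129806518555) [104.24958967 106.29200125 107.42304889]
```

View pics/w4.png

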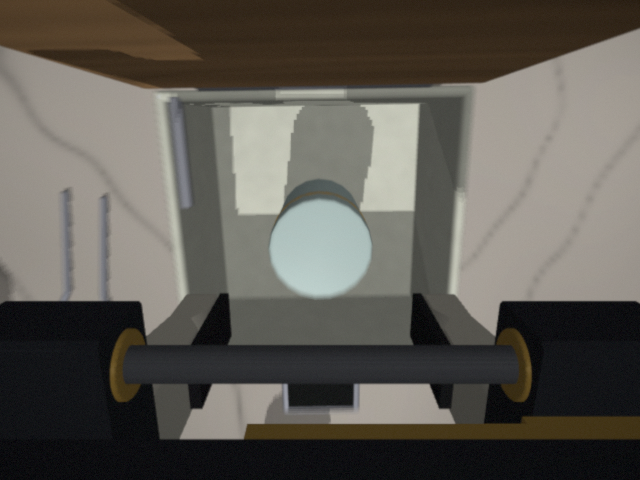

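The pot (320,245) stands upright in the caddy, top at 106 mm, and the lid is still up (wood along the top edge). Next I go over the lid and behind it.

Emit:
{"api": "carry_out", "payload": {
  "increments": [
    [0,0,0,-1.5,0,0,0],
    [0,0,0,-3,0,0,0],
    [0,0,0,-4.5,0,0,0],
    [0,0,0,-5.5,0,0,0],
    [0,0,0,-5.5,0,0,0]
  ]
}}

```text
time_s: 11.12
tool_pos: [577.3, -162.8, 369.0]
tool_rot: [0.0, 1.0, -0.004, 0.008]
ft_force: [0.6, -0.0, 1.2]
grip_width: 46.6
```

Emit:
{"api": "carry_out", "payload": {
  "increments": [
    [0,0,-1.5,0,0,0,0],
    [0,0,-3,0,0,0,0],
    [0,0,-4.5,0,0,0,0],
    [0,0,-5.7,0,0,0,0],
    [0,0,-5.7,0,0,0,0]
  ]
}}

```text
time_s: 11.53
tool_pos: [576.4, -309.7, 369.7]
tool_rot: [0.002, 1.0, -0.004, 0.008]
ft_force: [-0.7, 1.2, -0.9]
grip_width: 13.3
```

```bash
python3 - <<'E'
from h import *
inc((573,-305,275))
p=look("side");print(get_image("wrist")["mount"].round(2))
for e in outline_of("lid",p)[:1]:print(e["score"],np.percentile(pts(p,e["region"]),[2,50,98],axis=0).round())
E
```

```text
t 11.53 pos [ 576.4 -309.7  369.7] F [-0.7  1.2 -0.9] w 13.3 -> [0.2  0.22 3.78] [-0.09  0.15 -0.04]
[[   1.      0.     -0.     -1.16]
 [   0.      0.96    0.29  -77.89]
 [   0.     -0.29    0.96 -140.37]
 [   0.      0.      0.      1.  ]]
0.81 [[ 491. -270.  130.]
 [ 575. -265.  203.]
 [ 660. -261.  282.]]
```

Emit:
{"api": "carry_out", "payload": {
  "increments": [
    [0,0.1,0,1.5,0,0.1,0],
    [0,0.1,0,3,0,0.1,0],
    [0,0.1,0,3.2,0,0.1,0],
    [0,0.1,0.6,3.2,0,0.1,0],
    [0,0.1,1.2,3.2,0,0.1,0]
  ]
}}

```text
time_s: 12.1
tool_pos: [576.1, -275.4, 291.1]
tool_rot: [0.001, 1.0, -0.004, 0.003]
ft_force: [-0.5, 0.1, -0.4]
grip_width: 0.5
```

```bash
python3 - <<'E'
from h import *
for t in((573,-267,291),(573,-229,287),(573,-192,272),(573,-161,249),(573,-136,219)): inc(t)
E
```

```text
t 12.1 pos [ 576.1 -275.4  291.1] F [-0.5  0.1 -0.4] w 0.5 -> [ 0.12  0.34 -0.  ] [-0.09  0.06 -0.01]
t 12.1 pos [ 576.1 -275.4  291.1] F [-0.5  0.1 -0.4] w 0.5 -> [0.13 1.86 0.15] [-0.09  0.06 -0.01]
t 12.1 pos [ 576.1 -275.4  291.1] F [-0.5  0.1 -0.4] w 0.5 -> [0.13 3.34 0.73] [-0.09  0.06 -0.01]
t 12.1 pos [ 576.1 -275.4  291.1] F [-0.5  0.1 -0.4] w 0.5 -> [0.14 4.59 1.64] [-0.09  0.06 -0.01]
t 12.1 pos [ 576.1 -275.4  291.1] F [-0.5  0.1 -0.4] w 0.5 -> [0.15 5.6  2.83] [-0.09  0.06 -0.01]
```

Slow pushes along the arc, in two halves.

Emit:
{"api": "carry_out", "payload": {
  "increments": [
    [0,0.1,0.5,0,0,0,0],
    [0,0.1,1.1,0.05,0,0,0],
    [0,0.1,1.9,0.15,0,0,0],
    [0,0.1,2.6,0.4,0,0,0],
    [0,0.1,3.3,0.75,0,0,0]
  ]
}}

```text
time_s: 12.52
tool_pos: [574.8, -191.1, 274.8]
tool_rot: [-0.0, 1.0, -0.005, 0.006]
ft_force: [0.3, -0.7, 0.5]
grip_width: 0.6
```

```bash
python3 - <<'E'
from h import *
for t in((573,-161,249),(573,-136,219),(573,-120,183),(573,-114,144)): inc(t)
p=look("side")
for e in outline_of("lid",p)[:1]:print(e["score"],np.percentile(pts(p,e["region"]),[2,50,98],axis=0).round())
cv2.imwrite("pics/s5.png",p["image"][140:460,180:500])
E
```

```text
t 12.52 pos [ 574.8 -191.1  274.8] F [ 0.3 -0.7  0.5] w 0.6 -> [0.08 1.21 1.02] [-0.09  0.11  0.  ]
t 12.52 pos [ 574.8 -191.1  274.8] F [ 0.3 -0.7  0.5] w 0.6 -> [0.1  2.23 2.21] [-0.09  0.11  0.  ]
t 12.52 pos [ 574.8 -191.1  274.8] F [ 0.3 -0.7  0.5] w 0.6 -> [0.11 2.88 3.64] [-0.09  0.11  0.  ]
t 12.52 pos [ 574.8 -191.1  274.8] F [ 0.3 -0.7  0.5] w 0.6 -> [0.13 3.14 5.2 ] [-0.09  0.11  0.  ]
0.68 [[ 491. -256.  132.]
 [ 574. -217.  198.]
 [ 659. -172.  274.]]
```

View pics/s5.png

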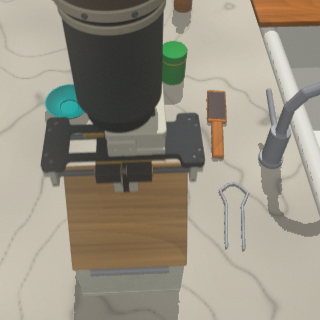

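The fingertip (crop ~125,185) is behind the lid and pushing it down; the lid is at about 60°. I keep following the arc.

Emit:
{"api": "carry_out", "payload": {
  "increments": [
    [0,0.1,0.7,0.5,0,0,0],
    [0,0.1,1.3,1.1,0,0,0],
    [0,0.1,1.8,1.7,0,0,0],
    [0,0.1,2.3,2.3,0,0,0],
    [0,0.1,2.6,3,0,0,0]
  ]
}}

```text
time_s: 13.03
tool_pos: [573.1, -123.7, 199.6]
tool_rot: [-0.002, 1.0, -0.004, 0.006]
ft_force: [-0.3, 1.3, -0.1]
grip_width: 0.7
```

```bash
python3 - <<'E'
from h import *
for t in((573,-120,183),(573,-114,160),(573,-110,144)): inc(t)
E
```

```text
t 13.03 pos [ 573.1 -123.7  199.6] F [-0.3  1.3 -0.1] w 0.7 -> [0.01 0.15 0.66] [-0.08  0.12  0.03]
t 13.03 pos [ 573.1 -123.7  199.6] F [-0.3  1.3 -0.1] w 0.7 -> [0.02 0.4  1.58] [-0.08  0.12  0.03]
t 13.03 pos [ 573.1 -123.7  199.6] F [-0.3  1.3 -0.1] w 0.7 -> [0.03 0.57 2.22] [-0.08  0.12  0.03]
```

Emit:
{"api": "carry_out", "payload": {
  "increments": [
    [0,0,0.15,0.6,0,0,0],
    [0,0,0.35,1.2,0,0,0],
    [0,0,0.5,1.7,0,0,0],
    [0,0,0.6,2.0,0,0,0],
    [0,0,0.6,2.15,0,0,0]
  ]
}}

```text
time_s: 13.45
tool_pos: [574.1, -108.3, 146.1]
tool_rot: [-0.002, 1.0, -0.004, 0.007]
ft_force: [0.3, 0.7, -0.1]
grip_width: 0.5
```

Emit:
{"api": "carry_out", "payload": {
  "increments": [
    [0,0,0,0.05,0,0,0],
    [0,0,0,0.1,0,0,0],
    [0,0,0,0.1,0,0,0]
  ]
}}

```text
time_s: 13.7
tool_pos: [574.7, -108.4, 144.5]
tool_rot: [-0.002, 1.0, -0.004, 0.007]
ft_force: [0.2, 0.8, -0.3]
grip_width: 0.8
```

Emit:
{"api": "carry_out", "payload": {
  "increments": [
    [0,0,0,0.06,0,0,0],
    [0,0,0,0.1,0,0,0],
    [0,0,0,0.12,0,0,0]
  ]
}}

```text
time_s: 13.95
tool_pos: [575.0, -108.5, 143.6]
tool_rot: [-0.003, 1.0, -0.004, 0.008]
ft_force: [-7.2, 4.0, 16.9]
grip_width: 0.6
```

Firm stop at 16.9 N, so the lid is down on the rim. Retreating and checking.

Emit:
{"api": "carry_out", "payload": {
  "increments": [
    [0,0,0,-1,0,0,0],
    [0,0,0,-2.5,0,0,0],
    [0,0,0,-4,0,0,0],
    [0,0,0,-5.5,0,0,0],
    [0,0,0,-6,0,0,0]
  ]
}}

```text
time_s: 14.37
tool_pos: [574.6, -107.9, 300.6]
tool_rot: [-0.003, 1.0, -0.005, 0.013]
ft_force: [0.8, 0.7, 0.2]
grip_width: 0.4
```

Emit:
{"api": "carry_out", "payload": {
  "increments": [
    [0,0,1.6,0,0,0,0],
    [0,0,3.2,0,0,0,0],
    [0,0,4.8,0,0,0,0],
    [0,0,6.4,0,0,0,0],
    [0,0,8,0,0,0,0]
  ]
}}

```text
time_s: 14.78
tool_pos: [573.3, 93.6, 299.7]
tool_rot: [-0.002, 1.0, -0.004, 0.013]
ft_force: [0.9, -0.5, 0.7]
grip_width: 0.4
```

```bash
python3 - <<'E'
from h import *
p=look("side");t=look("top")
P=pts(p,outline_of("lid",p)[0]["region"]);P=P[(P[:,2]>110)]
A=np.c_[P[:,1],np.ones(len(P))];k=np.linalg.lstsq(A,P[:,2],rcond=None)[0];print("lid slope",k[0],np.percentile(P,[2,50,98],axis=0).round())
for n,q in(("side",p),("top",t)):
    for name in("pedal","canister","dish","file","scraper"):
        for d in outline_of(name,q)[:1]:print(n,name,round(d["score"],2),np.percentile(pts(q,d["region"]),[2,50,98],axis=0).round().tolist())
cv2.imwrite("pics/s6.png",p["image"][140:460,180:500])
print(state()["tool_pos"],state()["ft_force"],np.abs(state()["qvel"]).max())
E
```

```text
Traceback (most recent call last):
IndexError: list index out of range
```

```bash
python3 - <<'E'
from h import *
p=look("side");t=look("top")
P=pts(p);P=P[(abs(P[:,0]-573)<75)&(P[:,1]>-240)&(P[:,1]<-95)&(P[:,2]>90)&(P[:,2]<200)]
k=np.polyfit(P[:,1],P[:,2],1);print("lid slope",k[0],np.percentile(P,[2,50,98],axis=0).round())
for n,q in(("side",p),("top",t)):
    for name in("lid","pedal","canister","dish","file","scraper"):
        for d in outline_of(name,q)[:1]:print(n,name,round(d["score"],2),np.percentile(pts(q,d["region"]),[2,50,98],axis=0).round().tolist())
cv2.imwrite("pics/s6.png",p["image"][140:460,180:500])
print(state()["tool_pos"],state()["ft_force"],np.abs(state()["qvel"]).max())
E
```

```text
lid slope -0.0005682719395662603 [[ 501. -238.  124.]
 [ 573. -174.  126.]
 [ 645.  -98.  129.]]
side lid 0.82 [[490.0, -253.0, 123.0], [574.0, -179.0, 126.0], [659.0, -85.0, 129.0]]
side pedal 0.74 [[543.0, -33.0, 51.0], [574.0, -19.0, 54.0], [602.0, -3.0, 57.0]]
side canister 0.58 [[482.0, 352.0, 6.0], [510.0, 362.0, 63.0], [537.0, 405.0, 81.0]]
side dish 0.83 [[385.0, 133.0, 2.0], [429.0, 194.0, 14.0], [478.0, 232.0, 28.0]]
side file 0.86 [[759.0, 27.0, 5.0], [777.0, 132.0, 11.0], [806.0, 215.0, 14.0]]
side scraper 0.82 [[754.0, -176.0, -1.0], [788.0, -105.0, 5.0], [813.0, -40.0, 8.0]]
top lid 0.93 [[489.0, -250.0, 122.0], [572.0, -166.0, 126.0], [657.0, -83.0, 129.0]]
top pedal 0.62 [[541.0, -72.0, 49.0], [572.0, -36.0, 53.0], [603.0, -1.0, 57.0]]
top dish 0.7 [[384.0, 135.0, 2.0], [422.0, 192.0, 13.0], [473.0, 231.0, 28.0]]
top file 0.64 [[755.0, 28.0, 6.0], [770.0, 55.0, 10.0], [784.0, 87.0, 15.0]]
top scraper 0.69 [[754.0, -167.0, -2.0], [785.0, -86.0, 4.0], [814.0, -38.0, 8.0]]
[573.56514386  91.93388324 298.80073598] [-0.12551843 -0.03669648 -0.15570575] 0.005240196829910464
```

View pics/s6.png

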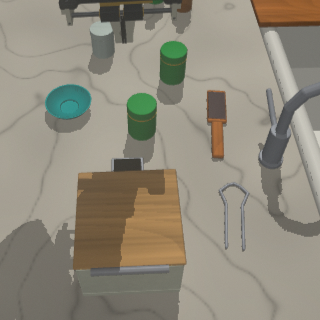

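The lid is flat and shut (crop 130,215), the pedal is up (127,165) and the bystanders have not moved. Handing in.

```bash
python3 -c "
from cell import *
print(job_done())"
```

```text
the job is handed in; nothing more can be done
None
```

The job is done and handed in at about 15 s of the 72 s allowed; no verdict was reported.

- **Pedal and lid:** I pressed the pedal to its stop, where the force rose to 32 N. The lid swung upright and stayed up.
- **Pot:** I gripped the frosted pot and set it down in the caddy with light contact (about 2 N). It stood near the centre, about 5 mm off, with its top at 106 mm. That is the last direct look at it, because the lid hid it afterwards.
- **Lid shut:** I pushed it closed from behind until it stopped firmly at about 17 N.

**Last checks:**
- The lid's slope was about 0.001 rad, with its top at 126 mm.
- The pedal was back up, at its starting height to within about 1 mm.
- The dish, file, scraper and canister were where they started. The top view missed the canister and saw only part of the file, so I relied on the side view for those two.
- The arm stood clear, with no contact force.

Two minor faults, neither affecting the result: the arm blocked the top view during the placing, so I used the measured arm pose there. The lid detector also found nothing in two of the side pictures; both times a later picture showed the lid.

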